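# Close the garnish station: hang up the board, turn the sign

## Robot

A 6-joint arm with a two-finger parallel gripper is mounted at the origin on the work surface. World frame = base frame: x ahead of the robot, y to its left, z up, the work surface at z = 0. Lengths are in m, angles in rad, forces in N, time in s.
With the tool pointing down it reaches from about 0.275 to 0.775 m from the base axis. Payload 14.6 kg.
Tool frame: the origin (TCP) lies at the very end of the fingers, on their centre line; the grasp point (between the pads) lies 19 mm behind it; z points along the fingers, y is the direction in which the jaws open and shut (so a half turn about z gives the same grasp; the last joint's range is limited). The gripper opens to 85 mm and grips with 20 to 120 N. Pads are 22 mm wide; open, the fingers measure 114 mm over their backs; the gripper's body (76 mm by 85 mm) begins 54 mm behind the grasp point. The pads swing forward as they close: fully open they stand 13 mm farther back than shut.
Start: joints at [1.054, 0.263, -0.048, 1.259, 0, 1.415], TCP at [0.186, 0.491, 0.231] pointing down, gripper open.
Joint ranges: [-2.65, 2.65], [-0.89, 1.7], [-1.18, 1.37], [-2.13, 2.11], [-1.35, 1.29], [-3.14, 3.14]. Speed limits (rad/s): [1.89, 1.89, 2.57, 2.79, 3.14, 3.14].

## Interface

Orientations are given as a rotation vector (axis times angle).
In Python, from plant import manip gives the robot as it stands.
- The arm moves only by the tool step_arm, never from a script. Its argument "steps" is a list that holds one entry, the list of rows, each a list of 7 numbers: the shift along the world's x, y, z in mm, then the turn, a rotation vector about the world's x, y, z in degrees, then the opening, from 0 (shut) to 1 (fully open). A call has 1 to 5 rows; each row is the pose to reach, as a shift and turn from the pose measured when the call began; what a row does not reach only later rows make up. A row lasts 1/10 s, in which the tool goes at most 50 mm and 8.59 degrees, less where a joint would pass 70% of its speed; a pose out of reach is approached as far as the arm can. A call with a gripper value outside its range is refused whole. The fingers move at their own pace and stop on an object; "grip_force" is the grip in N (left out, the last holds). Time passes only in rows, so rows that repeat a pose let the fingers close. It gives the time, the measured TCP pose, the force and the opening at its end, in the units of the state.
- manip.state(): the state, without advancing time (a new reading comes with each control period).
- manip.grab_frame(name): name is "scene" or "top"; returns the picture (420x560x3 uint8, red, green, blue); there is no depth.
- manip.get_calibration(name): a dict with "vfov" (degrees; the focal length in pixels is half the picture's height over the tangent of half this angle, whatever the lens; pixels are square), "cx", "cy" (the principal point, pixels), "D" ([k1, k2, p1, p2, k3] as OpenCV has them; the pictures are not rectified), "R" (3x3) and "t" (3): a world point X has camera coordinates R X + t. Camera axes: x right, y down, z forward; pixel columns grow to the right and rows downward; lengths in m; the calibration is good to about 2 mm. A picture is of the moment at which its call begins. get_calibration takes no time and is no camera call.
- manip.job_done(): hands the job in, once; it reports no verdict.
The state is a dict: "time": time; "joint_pos": joint angles; "dq": joint speeds; "tau": joint torques, N m; "tool_pos": TCP position; "eef_rot": TCP orientation; "force": force on the tool from outside, world axes, zero at the start; "ft_torque": the same for the moment, N m; "grip_width": finger opening in m.
Only numpy, scipy, OpenCV 4.12 (cv2) and the standard library are available. Lean on these libraries where they do the work, as an engineer would, in place of code of your own. Each camera call takes 0.05 s, during which the arm holds its last target.

## Task

Close the garnish station for the night. First hang the wooden board that has an eye on the steel peg, pushed in past the peg's gravity flap so that the flap drops shut behind it; then turn the table sign half a turn so that its crossed face looks to the guests' side, away from the robot, square with the sign's foot. Let go of both and leave everything else where it is.

Things in the scene. Friction and masses are not known exactly. Their poses are not given: they have to be found in the camera images.
- board_tab (a point): centre of the grip tab of the wooden board with an eye, which stands upright in one of the rack's two slots (which one changes). Tab 44 mm wide (x axis), 12 mm thick (y), the upper 35 mm of the board. This point is 18 mm below the top edge, 32 mm above the eye's upper edge, 162 mm above the foot; z up
- board_eye (a point): centre of the board's eye, a rectangular through-hole 50 mm wide (x) and 46 mm high (z), on the board's mid-plane, 55 mm below board_tab, 107 mm above the foot; same axes as board_tab
- board: the same board: 12 mm thick (y axis), 90 mm wide (x), 180 mm tall (z), 0.11 to 0.23 kg; origin under the centre of its foot. From the foot up: 84 mm solid, 46 mm eye, 50 mm solid with the tab at the top
- rack: fixed white rack 110 (x) x 150 (y) mm, with two open-topped slots along its x axis, at y = +42 and -42 mm; slots 15 mm wide, floor 8 mm and rails' top 38 mm above the table; origin under its centre. Boards lift straight up out of it
- peg_pivot (a point): pivot of the gravity flap, on the axis of a horizontal peg 12 mm thick, 12 mm behind the peg's free tip, 165 mm above the table. The peg runs along y, free tip towards -y, post at +y; z up. A hung board has its plane across the peg (board y along peg y, either way round), the eye's upper edge on the peg and the eye's centre 17 mm below the peg's axis
- peg_stand: fixed steel stand of the peg, same axes as peg_pivot; origin on the table under the middle of its post, which is 40 mm wide (x), 30 mm (y), its face 118 mm in from peg_pivot, its top level with the peg's top (171 mm). Foot plate 12 mm high, 110 mm wide, under the whole peg
- flap (a joint): steel flap 20 mm wide, 4 mm thick, 30 g, hanging from peg_pivot to 58 mm below it. 0 = straight down, shut; grows to 1.3 rad as its lower end swings inward (to the post); cannot swing outward; falls shut by itself. A board slid in along the peg lifts it with the eye's lower edge; with the eye's centre some 60 mm inside peg_pivot it drops off and hangs behind the board
- sign_stand: fixed foot of the table sign, steel plate 90 (x) x 150 (y) x 12 mm; origin under its centre, below the sign's vertical pivot; its +x side is the guests' side, away from the robot
- sign_top (a point): middle of the top edge of the sign's panel, on the pivot axis, 152 mm above the table. Panel 12 mm thick (this point's x axis), 140 mm wide (y), 100 mm high; bare in its upper 28 mm, so that its top edge can be pinched. Its x axis points out of the face with the bowl
- sign_cross (a point): middle of the raised cross on the crossed face of the panel, 8 mm in front of the panel's mid-plane (on the panel's -x side), 65 mm below the top edge; the other face has a raised bowl with chopsticks. Same axes as sign_top
- sign (a joint): turn of the panel about its vertical pivot, counter-clockwise from above positive. 0 = crossed face square to the robot's side of the foot (-x), pi or -pi = crossed face square to the guests' side. Turns freely both ways (to 6 rad), stays where it is left by friction (0.05 N m)
- plain_board: plain wooden board 90 x 12 x 100 mm without eye, standing in the rack's other slot; origin under its centre
- crock: black crock 70 mm across, 100 mm high, full of spoons up to 200 mm high; origin under its centre
- jar: glass jar 76 mm across, 120 mm high; origin under its centre
Things that resemble listed ones, but are neither listed nor needed, are in the scene too. What is shaped like the board but blue or white is not meant. Leave any yellow look-alike of the sign_stand alone.

How it is judged:
By the outcome, as a careful person would: the job done as asked, in the order asked, and still so for the second after the job is handed in, with the robot touching nothing.
It also fails if it takes over 70 s, if anything falls off the work surface, if the arm or the gripper's body presses on something with over 40 N, if the wrist force passes 120 N, or if a joint passes its speed limit or range.

## Working session

There is one attempt and no reset: what is moved stays moved. The work goes in short steps, Python scripts to look and compute and a tool call to move; the robot and the scene stay as the last step left them, time stands still between calls to the robot, and variables do not carry over. Pictures are saved under pics/ and viewed, and the job is handed in when it is done.

Besides the shell and the picture viewer there is one more tool, called after "Call:" as name(argument=value, ...) on one line, values as JSON. step_arm: Moves the arm, as the interface text tells. Its arguments: {"type":"object","properties":{"steps":{"type":"array"},"grip_force":{"type":"number"}},"required":["steps"]}

```bash
mkdir -p pics; ls; python3 - <<'E'
from plant import manip
import cv2
s=manip.state(); print(s)
for n in("scene","top"):
    f=manip.grab_frame(n); cv2.imwrite(f"pics/{n}0.png",f[:,:,::-1]); print(n,manip.get_calibration(n))
E
```

```text
pics
{'time': 0.0, 'joint_pos': array([ 1.05367285e+00,  2.63506530e-01, -4.89491134e-02,  1.25940773e+00,
       -4.14871806e-05,  1.41549760e+00]), 'dq': array([ 0.00057605,  0.00039033, -0.0011162 ,  0.00033087, -0.0018436 ,
        0.00072554]), 'tau': array([-1.63729499e-03, -6.37622023e+01,  3.84557998e+01,  1.36353125e-02,
       -1.23933642e-04, -6.09236523e-06]), 'tool_pos': array([0.185712  , 0.49074899, 0.23082913]), 'eef_rot': array([-5.65201357e-01, -3.09001352e+00,  1.60360682e-03]), 'force': array([-0.11275172,  0.11731767, -0.55195238]), 'ft_torque': array([ 0.00307249, -0.02267323,  0.02930026]), 'grip_width': 0.08541760111181554}
scene {'vfov': 51.86444330402527, 'cx': 284.41406538362793, 'cy': 209.43590188844323, 'D': array([-0.09129565,  0.        ,  0.        ,  0.        ,  0.        ]), 'R': array([[-0.6634346 ,  0.74821202, -0.00577093],
       [ 0.53184432,  0.46612967, -0.70701114],
       [-0.52630423, -0.47212489, -0.70717886]]), 't': array([ 0.34787562, -0.16490997,  1.33847284])}
top {'vfov': 51.52445329025702, 'cx': 276.78692097107586, 'cy': 214.93381123528363, 'D': array([-0.0969188,  0.       ,  0.       ,  0.       ,  0.       ]), 'R': array([[-0.00995466, -0.99994768, -0.00235357],
       [-0.99516442,  0.01013699, -0.09769862],
       [ 0.09771737,  0.00136963, -0.99521326]]), 't': array([-0.03010304,  0.5195414 ,  1.22227764])}
```

View pics/scene0.png

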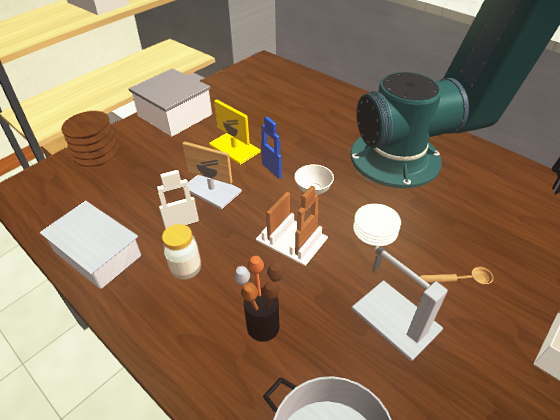

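View pics/top0.png

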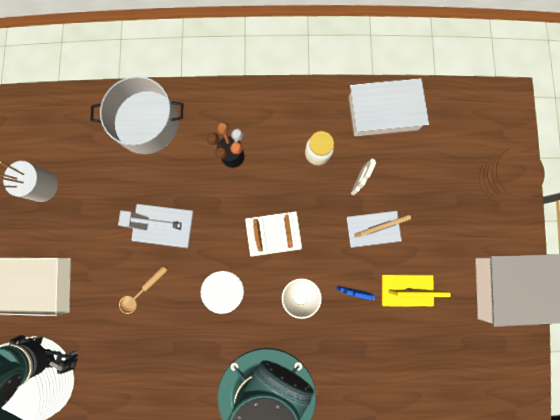

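The top view shows the peg stand near (155,225) with its post to the left. The rack is at (273,234), with the eyed board in its left slot (258,235). The steel sign is at (378,228), and its yellow look-alike at (410,292). I'll zoom in on these.

```bash
cat > h.py <<'E'
import numpy as np, cv2
from plant import manip
def cal(n):
    c=manip.get_calibration(n); f=210/np.tan(np.radians(c['vfov']/2))
    K=np.array([[f,0,c['cx']],[0,f,c['cy']],[0,0,1]]); return K,c['D'],np.array(c['R']),np.array(c['t'])
def proj(n,X):
    K,D,R,t=cal(n); return cv2.projectPoints(np.asarray(X,float).reshape(-1,1,3),cv2.Rodrigues(R)[0],t,K,D)[0].reshape(-1,2)
def ray(n,uv):
    K,D,R,t=cal(n); p=cv2.undistortPoints(np.asarray(uv,float).reshape(-1,1,2),K,D).reshape(-1,2)
    d=np.c_[p,np.ones(len(p))]@R; return -R.T@t,d
def onz(n,uv,z):
    o,d=ray(n,uv); z=np.broadcast_to(z,len(d)); s=(z-o[2])/d[:,2]; return o+d*s[:,None]
def crop(src,dst,x0,y0,w,h,k=6):
    im=cv2.imread(src)[y0:y0+h,x0:x0+w]; im=cv2.resize(im,None,fx=k,fy=k,interpolation=cv2.INTER_CUBIC)
    for x in range((x0+9)//10*10,x0+w,10):
        cv2.putText(im,str(x),(int((x-x0+.5)*k),10),0,.35,(0,0,255),1); cv2.line(im,(int((x-x0+.5)*k),12),(int((x-x0+.5)*k),18),(0,0,255),1)
    for y in range((y0+9)//10*10,y0+h,10):
        cv2.putText(im,str(y),(0,int((y-y0+.5)*k)+4),0,.35,(0,0,255),1); cv2.line(im,(26,int((y-y0+.5)*k)),(32,int((y-y0+.5)*k)),(0,0,255),1)
    cv2.imwrite(dst,im)
E
python3 - <<'E'
from h import *
crop('pics/top0.png','pics/t_peg.png',110,190,100,70,8)
crop('pics/top0.png','pics/t_rack.png',235,200,80,65,8)
crop('pics/top0.png','pics/t_sign.png',335,195,90,65,8)
crop('pics/scene0.png','pics/s_peg.png',345,240,110,120,5)
crop('pics/scene0.png','pics/s_rack.png',250,180,85,90,6)
crop('pics/scene0.png','pics/s_sign.png',170,130,85,85,6)
E
```

```text
(no output)
```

View pics/t_peg.png

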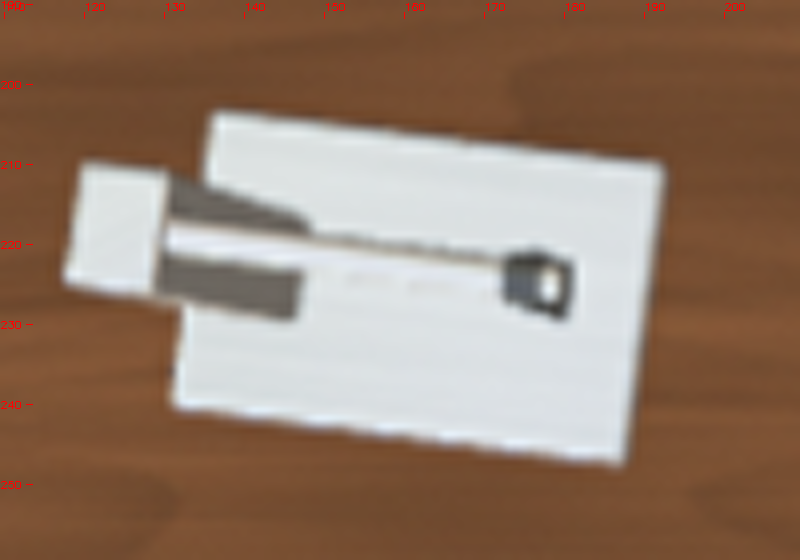

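View pics/t_rack.png

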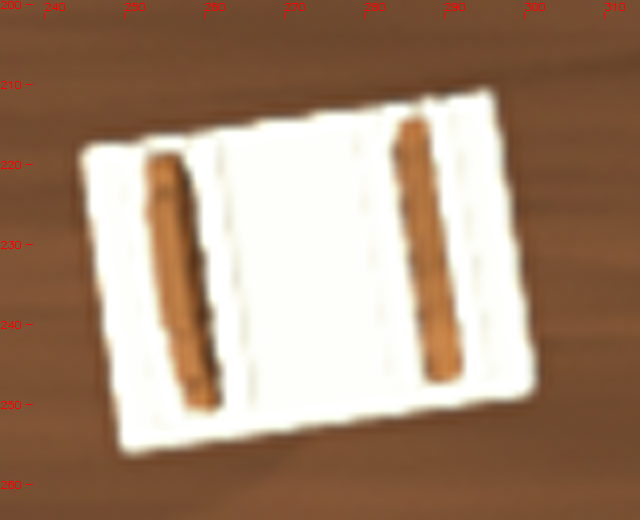

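View pics/t_sign.png

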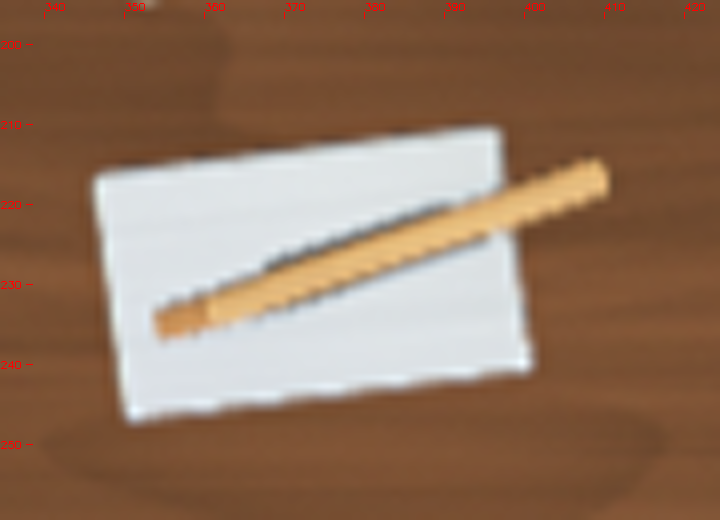

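View pics/s_peg.png

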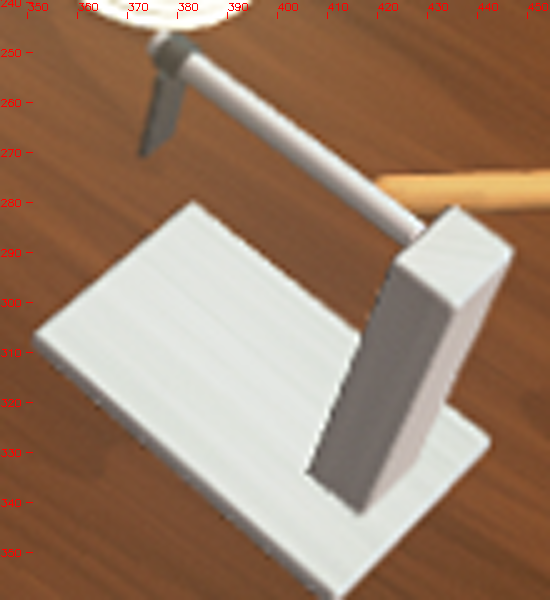

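View pics/s_rack.png

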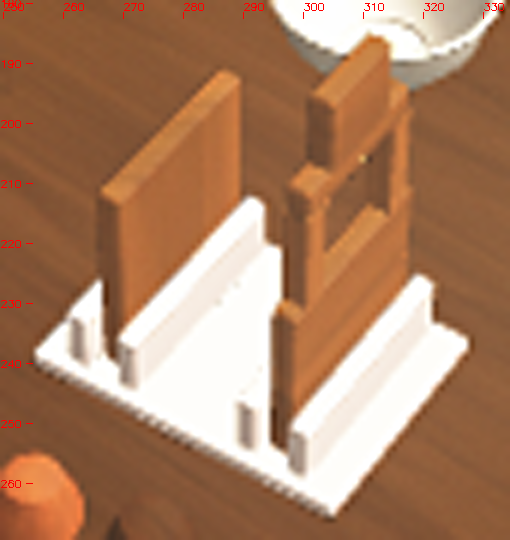

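View pics/s_sign.png

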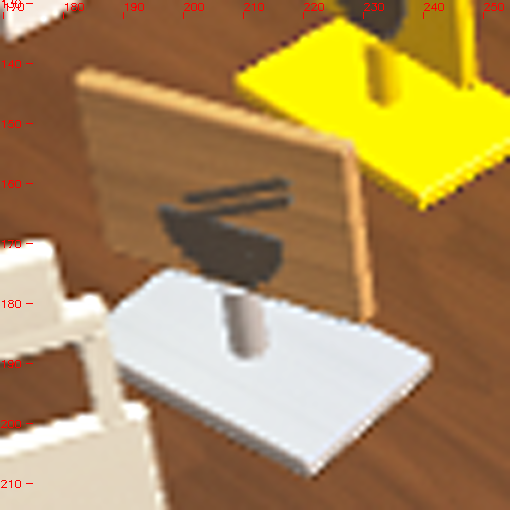

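```bash
cat > fit.py <<'E'
from h import *
from scipy.optimize import least_squares
C={'tp':('top',8,110,190),'tr':('top',8,235,200),'ts':('top',8,335,195),'sp':('scene',5,345,240),'sr':('scene',6,250,180),'ss':('scene',6,170,130)}
def fit(name,fn,obs,p0):
    # obs: (crop,(u,v),key)
    def px(o):
        n,k,x0,y0=C[o[0]]; return n,np.array(o[1])/k+[x0-.5,y0-.5]
    def res(p):
        r=[]
        for o in obs:
            n,uv=px(o); l=fn(p,o[2]); c,s=np.cos(p[2]),np.sin(p[2])
            r.append(proj(n,[p[0]+c*l[0]-s*l[1],p[1]+s*l[0]+c*l[1],l[2]])[0]-uv)
        return np.concatenate(r)
    q=least_squares(res,p0); print(name,np.round(q.x,4),'\n',np.round(q.fun.reshape(-1,2),1).tolist()); return q.x
H=.055
def fp(p,k):
    if k[0]=='f': return (k[1]*H,p[3] if k[2]<0 else p[4],.012)
    if k[0]=='p': return (k[1]*.02,k[2]*.015,.171)
    if k[0]=='tip': return (0,-.145,.165)
fit('peg',fp,[('tp',(213,112),'f++'),]and[
('tp',(213,112),('f',1,1)),('tp',(663,162),('f',1,-1)),('tp',(625,465),('f',-1,-1)),('tp',(175,407),('f',-1,1)),
('tp',(82,162),('p',1,1)),('tp',(168,170),('p',1,-1)),('tp',(155,298),('p',-1,-1)),('tp',(66,287),('p',-1,1)),
('sp',(193,202),('f',-1,-1)),('sp',(35,335),('f',1,-1)),('sp',(490,440),('f',-1,1)),
('sp',(397,262),('p',1,-1)),('sp',(455,310),('p',1,1)),('sp',(515,250),('p',-1,1)),('sp',(457,205),('p',-1,-1)),
('sp',(155,43),('tip',)),('tp',(570,287),('tip',))],[.45,.35,0,-.15,.02])
def fr(p,k): 
    if k[0]=='b': return (p[4]+k[1]*k[3],.042,k[2])
    return (k[0]*.055,k[1]*.075,p[3])
fit('rack',fr,[('tr',(82,147),(1,1)),('tr',(492,90),(1,-1)),('tr',(536,395),(-1,-1)),('tr',(124,453),(-1,1)),
('sr',(37,355),(1,-1)),('sr',(333,505),(1,1)),('sr',(467,345),(-1,1)),
('sr',(320,97),('b',1,.188,.022)),('sr',(382,38),('b',-1,.188,.022)),('tr',(165,153),('b',1,.153,.045)),('tr',(203,410),('b',-1,.153,.045))],[.45,0,0,.008,0])
def fs(p,k):
    if k[0]=='t': a=p[3]; return (-np.sin(a)*.07*k[1],np.cos(a)*.07*k[1],.152)
    return (k[0]*.045,k[1]*.075,.012)
fit('sign',fs,[('ts',(96,177),(1,1)),('ts',(498,128),(1,-1)),('ts',(533,370),(-1,-1)),('ts',(128,420),(-1,1)),
('ss',(167,270),(-1,-1)),('ss',(313,463),(1,1)),('ss',(430,360),(-1,1)),
('ts',(156,325),('t',1)),('ts',(608,178),('t',-1)),('ss',(84,75),('t',-1)),('ss',(349,149),('t',1))],[.45,-.3,0,0])
E
python3 fit.py; python3 -c "
from h import *
o=[onz('top',[[p]],z) for p,z in [((232,150),.1),((319,148),.1),((365,177),.1),((356,293),.15),((410,292),.1),((222,292),.02),((301,299),.05),((145,287),.01)]]
for x in o: print(np.round(x,3))"
```

```text
peg [ 0.5034  0.3563 -0.1273 -0.139   0.0282] 
 [[0.2, -1.0], [-0.3, -0.7], [-0.7, -1.0], [-0.5, -0.7], [-0.3, -1.0], [0.2, -0.7], [-0.4, -1.2], [-0.6, -1.3], [0.4, -1.2], [-0.1, -0.7], [0.8, -1.6], [-0.9, -1.1], [0.9, -0.5], [1.5, -0.8], [-0.2, -1.6], [0.3, -1.3], [-1.0, -1.5]]
rack [ 0.468  -0.0249  0.129   0.0015 -0.0025] 
 [[0.6, 0.3], [0.2, 0.4], [0.1, -0.5], [0.4, -0.5], [-0.4, -0.2], [0.1, 0.9], [0.7, -0.8], [0.5, -1.1], [0.7, -2.4], [-0.8, -2.7], [-0.8, -0.1]]
sign [ 0.4812 -0.3139  0.1431  0.1512] 
 [[-1.5, -0.5], [-1.5, -2.2], [-0.4, -2.0], [-0.3, -0.2], [5.1, -5.2], [0.6, -0.3], [1.3, -1.8], [5.1, -3.3], [-0.7, -1.1], [-0.3, -1.0], [0.8, -0.4]]
[[0.692 0.086 0.1  ]]
[[ 0.695 -0.153  0.1  ]]
[[ 0.613 -0.277  0.1  ]]
[[ 0.305 -0.235  0.15 ]]
[[ 0.301 -0.39   0.1  ]]
[[0.301 0.123 0.02 ]]
[[ 0.282 -0.1    0.05 ]]
[[0.315 0.348 0.01 ]]
```

```bash
cat > fit2.py <<'E'
from h import *
from scipy.optimize import least_squares
C={'tp':('top',8,110,190),'tr':('top',8,235,200),'ts':('top',8,335,195),'sp':('scene',5,345,240),'sr':('scene',6,250,180),'ss':('scene',6,170,130)}
def pose(p,l):
    c,s=np.cos(p[2]),np.sin(p[2]); return [p[0]+c*l[0]-s*l[1],p[1]+s*l[0]+c*l[1],l[2]]
def fp(p,k):
    if k[0]=='f': l=(k[1]*.055,p[3] if k[2]<0 else p[4],.012)
    elif k[0]=='p': l= (k[1]*.02,k[2]*.015,.171)
    else: l= (0,-.145,.165)
    return pose(p,l)
def fr(p,k): return pose(p,(k[0]*.055,k[1]*.075,.008))
def fb(p,k): return pose(p,(k[0],0,k[1]))
def fs(p,k):
    if k[0]=='t': a=p[3]; l=(-np.sin(a)*.07*k[1],np.cos(a)*.07*k[1],.152)
    else: l=(k[0]*.045,k[1]*.075,.012)
    return pose(p,l)
G=[(fp,[.5,.35,-.1,-.15,.02],[
('tp',(213,112),('f',1,1)),('tp',(663,162),('f',1,-1)),('tp',(625,465),('f',-1,-1)),('tp',(175,407),('f',-1,1)),
('tp',(82,162),('p',1,1)),('tp',(168,170),('p',1,-1)),('tp',(155,298),('p',-1,-1)),('tp',(66,287),('p',-1,1)),
('sp',(193,202),('f',-1,-1)),('sp',(35,335),('f',1,-1)),('sp',(490,440),('f',-1,1)),
('sp',(397,262),('p',1,-1)),('sp',(455,310),('p',1,1)),('sp',(515,250),('p',-1,1)),('sp',(457,205),('p',-1,-1)),
('sp',(155,43),('tip',)),('tp',(570,287),('tip',))]),
(fr,[.46,0,.1],[('tr',(82,147),(1,1)),('tr',(492,90),(1,-1)),('tr',(536,395),(-1,-1)),('tr',(124,453),(-1,1)),
('sr',(37,355),(1,-1)),('sr',(333,505),(1,1)),('sr',(467,345),(-1,1))]),
(fb,[.46,0,.1],[('sr',(320,97),(.022,.188)),('sr',(382,38),(-.022,.188)),('tr',(165,153),(.045,.153)),('tr',(203,410),(-.045,.153))]),
(fs,[.48,-.31,.14,.15],[('ts',(96,177),(1,1)),('ts',(498,128),(1,-1)),('ts',(533,370),(-1,-1)),('ts',(128,420),(-1,1)),
('ss',(313,463),(1,1)),('ss',(430,360),(-1,1)),
('ts',(207,311),('t',1)),('ts',(606,178),('t',-1)),('ss',(84,75),('t',-1)),('ss',(349,149),('t',1))])]
def res(P,full=False):
    off={'top':P[:2],'scene':P[2:4]}; i=4; r=[list(P[:4]*1.0)]; out=[]
    for fn,p0,obs in G:
        p=P[i:i+len(p0)]; i+=len(p0); o2=[]
        for o in obs:
            n,k,x0,y0=C[o[0]]; d=proj(n,fn(p,o[2]))[0]+off[n]-(np.array(o[1])/k+[x0-.5,y0-.5]); r.append(d); o2.append(d)
        out.append((p,np.round(o2,1).tolist()))
    return out if full else np.concatenate(r)
P0=np.concatenate([[0]*4]+[g[1] for g in G])
q=least_squares(res,P0,loss='soft_l1').x
print(q[:4].round(2))
for p,d in res(q,True): print(p.round(4),d)
E
python3 fit2.py
```

```text
Traceback (most recent call last):
  File "fit2.py", line 38, in <module>
    q=least_squares(res,P0,loss='soft_l1').x
      ~~~~~~~~~~~~~^^^^^^^^^^^^^^^^^^^^^^^
  File "fit2.py", line 34, in res
    n,k,x0,y0=C[o[0]]; d=proj(n,fn(p,o[2]))[0]+off[n]-(np.array(o[1])/k+[x0-.5,y0-.5]); r.append(d); o2.append(d)
                         ~~~~^^^^^^^^^^^^^^
  File "h.py", line 7, in proj
    K,D,R,t=cal(n); return cv2.projectPoints(np.asarray(X,float).reshape(-1,1,3),cv2.Rodrigues(R)[0],t,K,D)[0].reshape(-1,2)
            ~~~^^^
  File "h.py", line 4, in cal
    c=manip.get_calibration(n); f=210/np.tan(np.radians(c['vfov']/2))
ValueError: time passes only in moves, steps and waits
```

Probably too many calls to get_calibration, so I'll cache it.

```bash
sed -i 's/^def cal(n):/import functools\n@functools.cache\ndef cal(n):/' h.py; python3 fit2.py; python3 -c "
from plant import manip;print(manip.state()['time'])"
```

```text
[ 0.1   0.58 -0.26  1.5 ]
[ 0.5024  0.3556 -0.1277 -0.1391  0.0284] [[0.4, -0.1], [0.1, 0.2], [-0.3, -0.1], [-0.3, 0.2], [0.1, -0.1], [0.6, 0.3], [-0.1, -0.3], [-0.2, -0.3], [0.1, -0.2], [-0.5, 0.3], [0.5, -0.5], [-1.2, -0.2], [0.5, 0.5], [1.1, 0.1], [-0.6, -0.7], [0.0, -0.2], [-0.6, -0.5]]
[ 0.4689 -0.0239  0.1287] [[0.2, 0.4], [0.1, 0.4], [-0.0, -0.2], [0.0, -0.3], [-0.7, 0.0], [-0.0, 1.2], [0.7, -0.6]]
[0.4599 0.0151 0.1322] [[-0.1, 0.1], [0.1, -1.2], [-0.2, -2.0], [-0.1, 0.5]]
[ 0.4792 -0.3163  0.1124  0.1877] [[-0.2, -0.1], [0.0, -0.2], [0.2, 0.1], [-0.0, 0.3], [-0.6, 0.7], [0.8, -0.4], [-0.2, -0.0], [0.5, 0.1], [-0.6, -0.1], [0.6, 0.3]]
0.1
```

```bash
sed -i 's/(.045,.153)/(.045,.092)/;s/(-.045,.153)/(-.045,.092)/' fit2.py; python3 fit2.py | sed -n '1p;2s/\].*/]/p;3p;4p;5s/\] .*/]/p'; python3 - <<'E'
from h import *
# rack slot +42 center
c,s=np.cos(.1287),np.sin(.1287); print(.4689-s*.042, -.0239+c*.042)
c,s=np.cos(-.1277),np.sin(-.1277)
for l in(-.133,-.145,0): print(l,.5024-s*l,.3556+c*l)
R=cv2.Rodrigues(manip.state()['eef_rot'])[0]; print(R.round(3))
E
```

```text
[ 0.11  0.65 -0.27  1.34]
[ 0.5026  0.3557 -0.1277 -0.1391  0.0284]
[ 0.4691 -0.0238  0.129 ] [[0.2, 0.4], [0.0, 0.4], [-0.1, -0.2], [-0.0, -0.3], [-0.7, -0.1], [-0.0, 1.1], [0.7, -0.7]]
[0.4617 0.0171 0.1341] [[0.1, 0.7], [0.2, -0.6], [0.2, -0.5], [0.1, 0.3]]
[ 0.4794 -0.3162  0.1121  0.1881]
0.46350950987483547 0.01775264236768784
-0.133 0.48546202315076864 0.2236829619031154
-0.145 0.4839337846380561 0.21178067275151682
0 0.5024 0.3556
[[-0.935  0.354 -0.   ]
 [ 0.354  0.935 -0.001]
 [ 0.    -0.001 -1.   ]]
```

Call:
step_arm(steps=[[[23,-39,4,0,0,3,1],[46,-78,8,0,0,6,1],[69,-117,12,0,0,9,1],[92,-156,16,0,0,12,1],[115,-195,20,0,0,15,1]]])

```text
time: 0.6
tool_pos: [0.301, 0.2942, 0.2509]
eef_rot: [-0.153, -3.138, 0.002]
force: [1.1, 1.1, -0.6]
grip_width: 0.0853
```

Call:
step_arm(steps=[[[23,-39,0,0,0,3,1],[46,-78,0,0,0,6,1],[69,-117,0,0,0,9,1],[92,-156,0,0,0,12,1],[115,-195,0,0,0,13,1]]])

```text
time: 1.1
tool_pos: [0.4165, 0.0973, 0.2509]
eef_rot: [0.206, -3.135, 0.002]
force: [0.2, 0.3, 0.1]
grip_width: 0.0857
```

```bash
cat >> h.py <<'E'
def st():
    s=manip.state(); R=cv2.Rodrigues(s['eef_rot'])[0]
    print('t',round(s['time'],2),'pos',s['tool_pos'].round(4),'yawy',round(float(np.degrees(np.arctan2(R[1,1],R[0,1]))),2),'tilt',R[:,2].round(4),'F',s['force'].round(1),'g',round(s['grip_width'],4),'q6',s['joint_pos'].round(2)); return s
E
python3 -c "
from h import *
st()"
```

```text
t 1.1 pos [0.4165 0.0973 0.2509] yawy 97.52 tilt [-1.e-04 -1.e-03 -1.e+00] F [0.2 0.3 0.1] g 0.0857 q6 [ 0.04  0.09 -0.22  1.26 -0.   -0.09]
```

Call:
step_arm(steps=[[[23,-40,-10,0,0,0,1],[45,-80,-20,0,0,0,1],[45,-80,-30,0,0,0,1],[45,-80,-30,0,0,0,1]]])

```text
time: 1.5
tool_pos: [0.4609, 0.0167, 0.2195]
eef_rot: [0.203, -3.132, 0.0]
force: [-0.5, -0.5, 0.1]
grip_width: 0.0858
```

```bash
python3 - <<'E'
from h import *
st()
for n in("scene","top"):
    f=manip.grab_frame(n); cv2.imwrite(f"pics/{n}1.png",f[:,:,::-1])
crop('pics/scene1.png','pics/s1.png',250,100,110,100,7)
crop('pics/top1.png','pics/t1.png',220,190,110,80,7)
E
```

```text
t 1.5 pos [0.4609 0.0167 0.2195] yawy 97.4 tilt [-3.e-03 -5.e-04 -1.e+00] F [-0.5 -0.5  0.1] g 0.0858 q6 [-0.14  0.16 -0.22  1.2  -0.   -0.27]
```

View pics/s1.png

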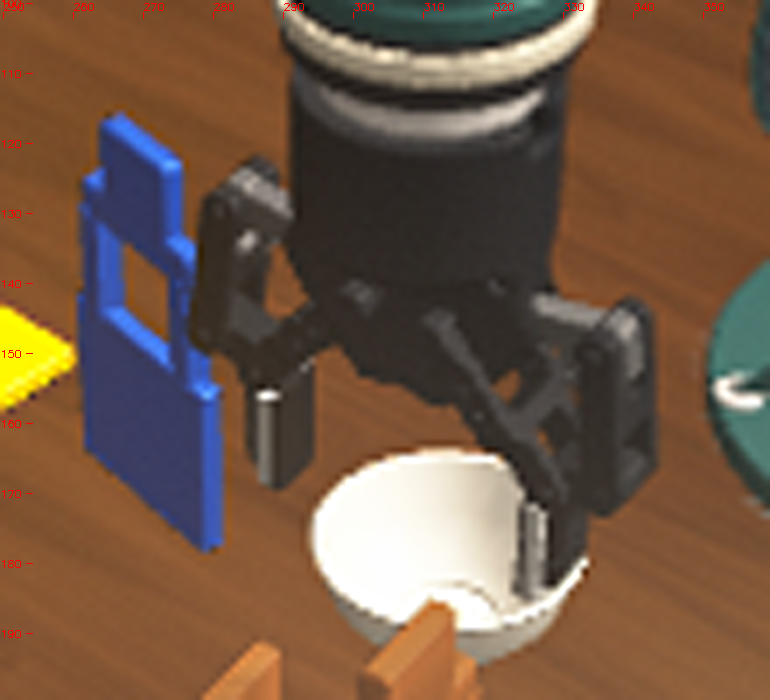

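View pics/t1.png

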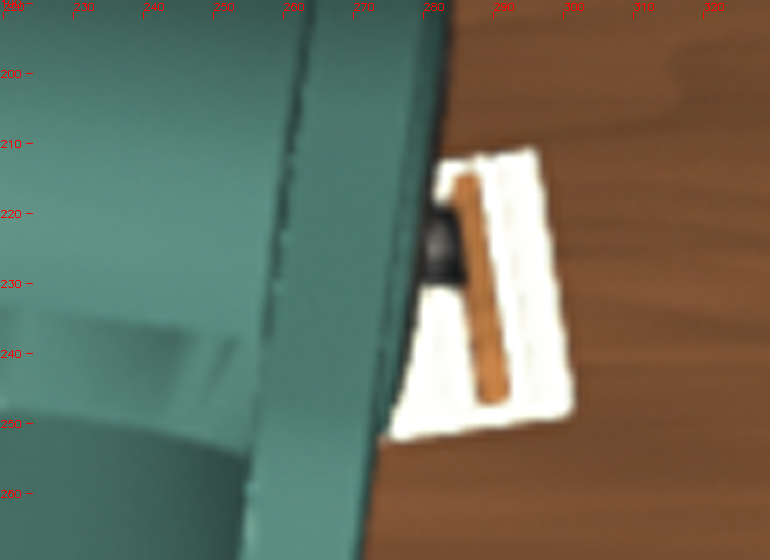

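```bash
python3 - <<'E'
from h import *
for z in(.2195,.2325): print(proj('scene',[.4609,.0167,z])+[-.27,1.34])
d=np.array([-.129,.9916,0]); c=np.array([.4609,.0167,.2325]); x=np.array([.9916,.129,0])
for s in(-1,1):
  for a in (-.011,.011): print(s,a,proj('scene',c+s*.0427*d+a*x)+[-.27,1.34])
E
```

```text
[[308.81418589 179.69365985]]
[[309.0208165  175.09551132]]
-1 -0.011 [[295.11788224 165.38669352]]
-1 0.011 [[289.56759854 170.72116968]]
1 -0.011 [[328.90601117 179.58367167]]
1 0.011 [[323.64199767 185.32207675]]
```

Call:
step_arm(steps=[[[1,0,-35,0,0,0,1],[1,0,-66,0,0,0,1],[1,0,-67,0,0,0,0.4],[1,0,-67,0,0,0,0.2],[1,0,-67,0,0,0,0]]], grip_force=40)

```text
time: 2.1
tool_pos: [0.4627, 0.0183, 0.1557]
eef_rot: [-0.208, 3.133, -0.002]
force: [0.0, 0.9, -0.0]
grip_width: 0.0439
```

Call:
step_arm(steps=[[[0,0,0,0,0,0,0],[0,0,0,0,0,0,0],[0,0,0,0,0,0,0]]])

```text
time: 2.4
tool_pos: [0.4634, 0.0182, 0.1569]
eef_rot: [-0.208, 3.131, -0.002]
force: [-1.7, 0.1, 10.0]
grip_width: 0.0115
```

```bash
python3 - <<'E'
from h import *
st()
for n in("scene",):
    f=manip.grab_frame(n); cv2.imwrite(f"pics/{n}2.png",f[:,:,::-1])
crop('pics/scene2.png','pics/s2.png',240,150,110,110,7)
E
```

```text
t 2.4 pos [0.4634 0.0182 0.1569] yawy 97.6 tilt [ 0.0036 -0.0012 -1.    ] F [-1.7  0.1 10. ] g 0.0115 q6 [-0.14  0.19 -0.35  1.02 -0.   -0.27]
```

View pics/s2.png

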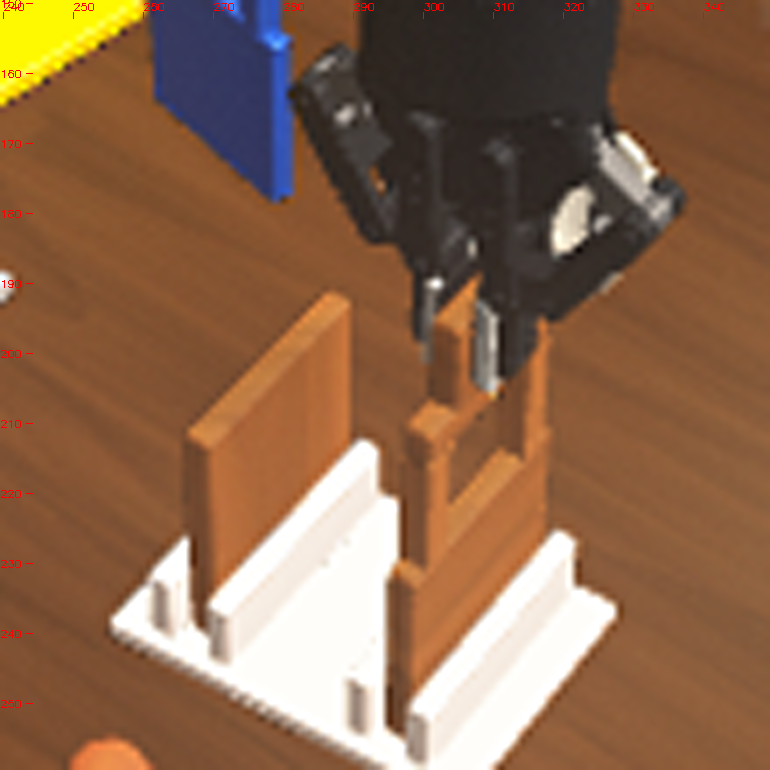

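Call:
step_arm(steps=[[[0,0,5,0,0,0,0],[0,0,15,0,0,0,0],[0,0,40,0,0,0,0],[0,0,70,0,0,0,0],[0,0,70,0,0,0,0]]], grip_force=60)

```text
time: 2.95
tool_pos: [0.4648, 0.018, 0.2306]
eef_rot: [-0.208, 3.126, -0.004]
force: [0.8, 0.1, -2.6]
grip_width: 0.0108
```

```bash
python3 - <<'E'
from h import *
st()
for n in("scene",):
    f=manip.grab_frame(n); cv2.imwrite(f"pics/{n}3.png",f[:,:,::-1])
crop('pics/scene3.png','pics/s3.png',240,120,110,110,7)
E
```

```text
t 2.95 pos [0.4648 0.018  0.2306] yawy 97.6 tilt [ 0.0087 -0.0019 -1.    ] F [ 0.8  0.1 -2.6] g 0.0108 q6 [-0.14  0.15 -0.19  1.21 -0.   -0.27]
```

View pics/s3.png

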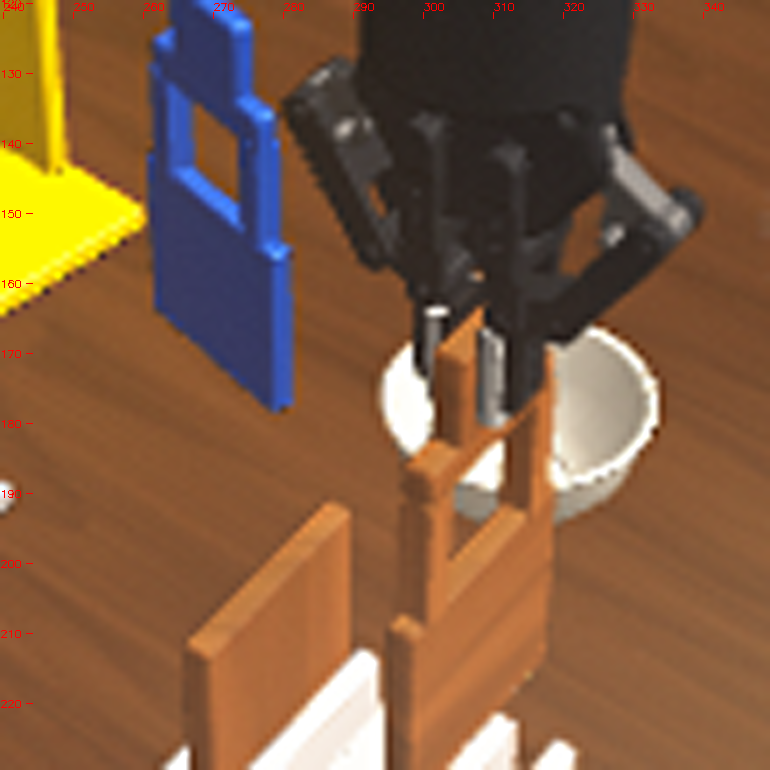

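```bash
python3 - <<'E'
from h import *
c=np.array([.4633,.0178,0]);x=np.array([.991,.1325,0]);y=np.array([-.1325,.991,0])
tz=.2306+.013
for nm,a,b,z in [('tab +x -y',.022,-.006,.018),('tab +x +y',.022,.006,.018),('body top +x+y',.045,.006,-.078),('body top +x-y',.045,-.006,-.078),('body top -x+y',-.045,.006,-.078),('foot -x +y',-.045,.006,-.162)]:
    print(nm,((proj('scene',c+a*x+b*y+[0,0,tz+z])+[-.27,1.0]-[239.5,119.5])*7).round(0))
E
```

```text
tab +x -y [[431. 350.]]
tab +x +y [[466. 364.]]
body top +x+y [[418. 642.]]
body top +x-y [[385. 627.]]
body top -x+y [[565. 480.]]
foot -x +y [[552. 659.]]
```

Call:
step_arm(steps=[[[3,30,0,0,0,-3,0],[6,60,0,0,0,-6,0],[9,95,0,0,0,-9,0],[12,125,0,0,0,-12,0],[14,144,-10,0,0,-14.9,0]]])

```text
time: 3.5
tool_pos: [0.4783, 0.164, 0.2185]
eef_rot: [0.201, 3.129, -0.004]
force: [0.7, 0.4, -2.3]
grip_width: 0.0109
```

Call:
step_arm(steps=[[[0,2,-13,0,0,0,0],[0,2,-24,0,0,0,0],[0,2,-24,0,0,0,0]]])

```text
time: 3.8
tool_pos: [0.4772, 0.1656, 0.1928]
eef_rot: [0.201, 3.132, -0.005]
force: [-0.8, 0.0, -1.4]
grip_width: 0.0115
```

```bash
python3 - <<'E'
from h import *
st()
for n in("scene","top"):
    f=manip.grab_frame(n); cv2.imwrite(f"pics/{n}4.png",f[:,:,::-1])
crop('pics/scene4.png','pics/s4.png',325,190,120,110,6)
E
```

```text
t 3.8 pos [0.4772 0.1656 0.1928] yawy 82.66 tilt [ 0.0033 -0.0037 -1.    ] F [-0.8  0.  -1.4] g 0.0115 q6 [ 0.17  0.24 -0.18  1.14 -0.    0.3 ]
```

View pics/s4.png

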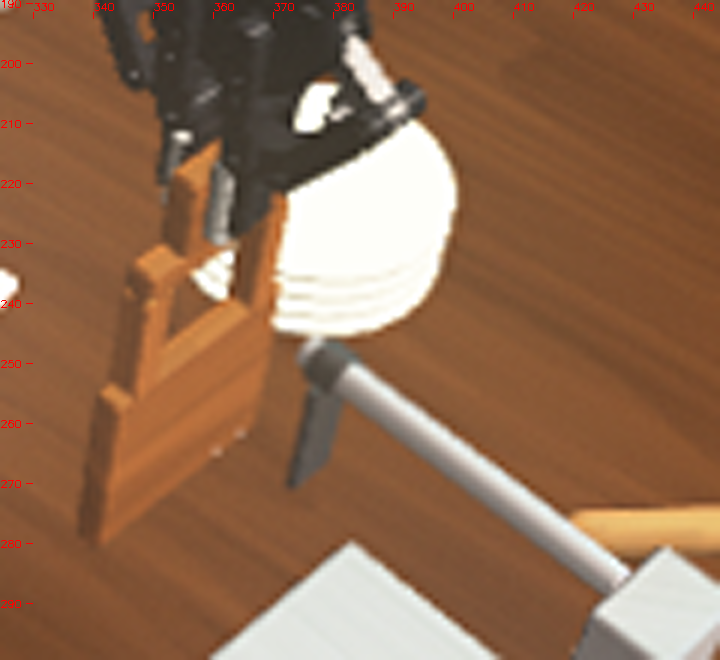

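View pics/top4.png

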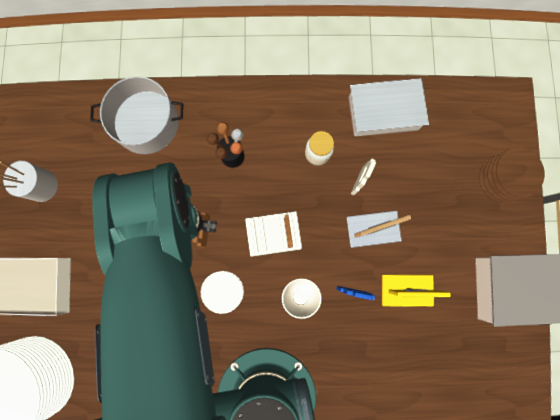

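Call:
step_arm(steps=[[[3,8,3,0,0,0,0],[5,24,3,0,0,0,0],[7,40,3,0,0,0,0],[8,50,3,0,0,0,0]]])

```text
time: 4.3
tool_pos: [0.4866, 0.2168, 0.1979]
eef_rot: [0.201, 3.128, -0.004]
force: [0.2, -0.3, -2.3]
grip_width: 0.0111
```

```bash
python3 - <<'E'
from h import *
st()
for n in("scene",):
    f=manip.grab_frame(n); cv2.imwrite(f"pics/{n}5.png",f[:,:,::-1])
crop('pics/scene5.png','pics/s5.png',325,190,120,110,6)
E
```

```text
t 4.3 pos [0.4866 0.2168 0.1979] yawy 82.64 tilt [ 0.0065 -0.0028 -1.    ] F [ 0.2 -0.3 -2.3] g 0.0111 q6 [ 0.27  0.28 -0.11  1.17 -0.    0.4 ]
```

View pics/s5.png

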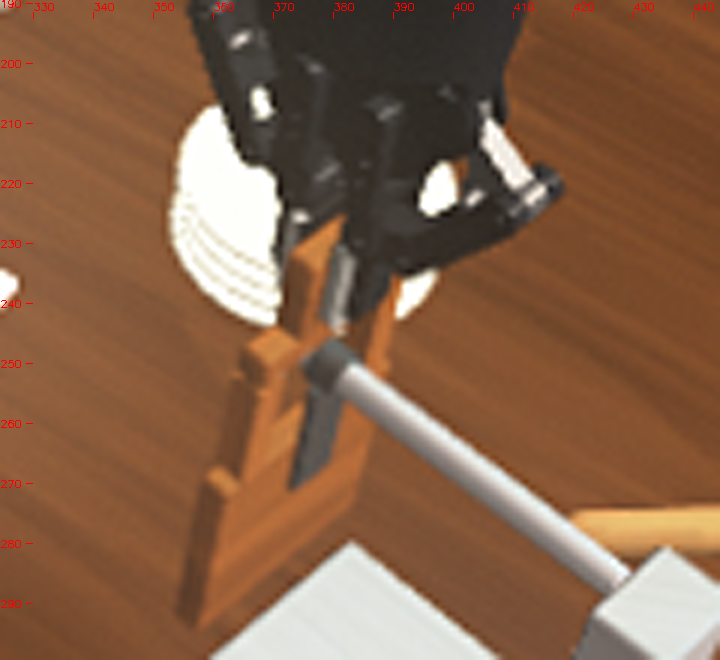

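Call:
step_arm(steps=[[[1,14,-1,0,0,0,0],[3,28,-2,0,0,0,0],[5,42,-2,0,0,0,0],[6,54,-2,0,0,0,0]]])

```text
time: 4.75
tool_pos: [0.4926, 0.2729, 0.1955]
eef_rot: [0.2, 3.129, -0.003]
force: [-0.2, -0.3, -1.3]
grip_width: 0.011
```

Call:
step_arm(steps=[[[1,12,0,0,0,0,0],[3,24,0,0,0,0,0],[4,32,0,0,0,0,0],[4,32,0,0,0,0,0]]])

```text
time: 5.15
tool_pos: [0.4967, 0.3059, 0.1954]
eef_rot: [0.198, 3.129, -0.003]
force: [0.4, 0.3, -1.7]
grip_width: 0.0113
```

```bash
python3 - <<'E'
from h import *
st()
for n in("scene",):
    f=manip.grab_frame(n); cv2.imwrite(f"pics/{n}6.png",f[:,:,::-1])
crop('pics/scene6.png','pics/s6.png',345,210,120,110,6)
E
```

```text
t 5.15 pos [0.4967 0.3059 0.1954] yawy 82.75 tilt [ 0.006  -0.0024 -1.    ] F [ 0.4  0.3 -1.7] g 0.0113 q6 [ 0.41  0.37  0.02  1.21 -0.    0.54]
```

View pics/s6.png

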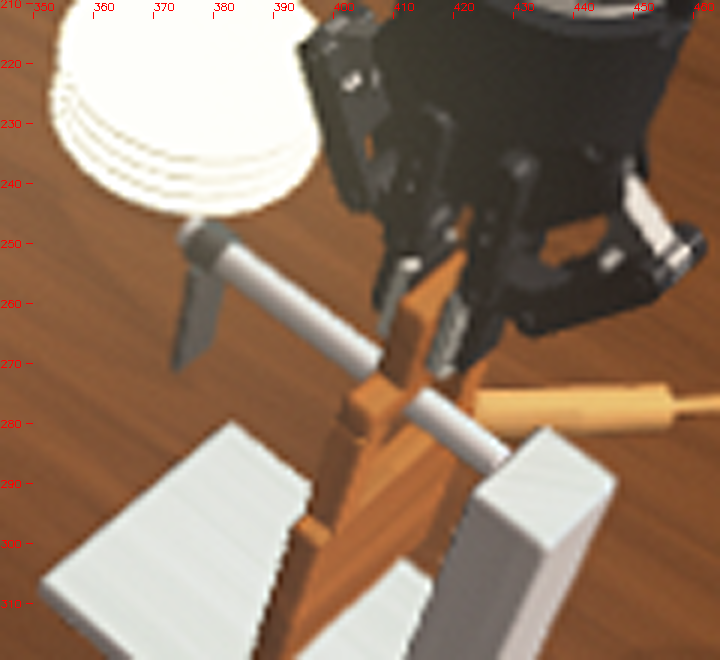

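The peg passes through the eye and the flap has dropped shut at (375,262). Next I'll lower the board onto the peg.

Call:
step_arm(steps=[[[0,0,-2,0,0,0,0],[0,0,-4,0,0,0,0],[0,0,-5,0,0,0,0],[0,0,-5,0,0,0,0]]])

```text
time: 5.6
tool_pos: [0.4966, 0.3049, 0.1902]
eef_rot: [0.199, 3.129, -0.004]
force: [-0.3, -0.5, -1.9]
grip_width: 0.011
```

Call:
step_arm(steps=[[[0,0,-1,0,0,0,0],[0,0,-2,0,0,0,0],[0,0,-2,0,0,0,0]]])

```text
time: 5.9
tool_pos: [0.4968, 0.305, 0.1896]
eef_rot: [0.199, 3.128, -0.002]
force: [-3.5, -2.5, 13.8]
grip_width: 0.0111
```

Call:
step_arm(steps=[[[0,0,1,0,0,0,0],[0,0,1,0,0,0,0.2],[0,0,1,0,0,0,0.35],[0,0,1,0,0,0,0.5],[0,0,1,0,0,0,0.5]]])

```text
time: 6.4
tool_pos: [0.4968, 0.305, 0.1905]
eef_rot: [0.199, 3.128, -0.003]
force: [-0.1, -0.2, 0.2]
grip_width: 0.0427
```

```bash
python3 - <<'E'
from h import *
st()
for n in("scene",):
    f=manip.grab_frame(n); cv2.imwrite(f"pics/{n}7.png",f[:,:,::-1])
crop('pics/scene7.png','pics/s7.png',345,210,120,150,5)
E
```

```text
t 6.4 pos [0.4968 0.305  0.1905] yawy 82.7 tilt [ 0.0073 -0.0021 -1.    ] F [-0.1 -0.2  0.2] g 0.0427 q6 [ 0.41  0.37  0.    1.2  -0.    0.54]
```

View pics/s7.png

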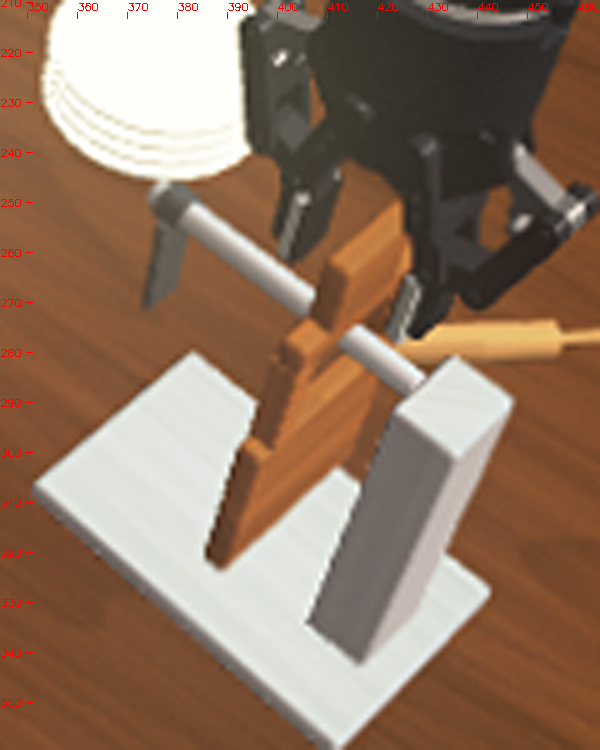

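Call:
step_arm(steps=[[[0,0,15,0,0,0,0.5],[0,0,40,0,0,0,0.5],[0,0,70,0,0,0,0.6],[0,-30,75,0,0,-3,0.7],[-2,-75,75,0,0,-8,0.7]]])

```text
time: 6.95
tool_pos: [0.4953, 0.2306, 0.2663]
eef_rot: [0.416, 3.105, -0.002]
force: [0.8, -0.1, -0.1]
grip_width: 0.0595
```

Call:
step_arm(steps=[[[-2,-45,0,0,0,-5,0.7],[-4,-90,0,0,0,-10,0.7],[-6,-135,0,0,0,-15,0.7],[-8,-180,0,0,0,-20,0.7],[-9,-225,0,0,0,-25,0.7]]])

```text
time: 7.45
tool_pos: [0.4859, 0.0039, 0.2664]
eef_rot: [1.083, 2.939, -0.005]
force: [1.7, -0.3, -0.3]
grip_width: 0.0602
```

Call:
step_arm(steps=[[[-2,-45,0,0,0,-6,0.7],[-4,-90,0,0,0,-12,0.7],[-6,-135,0,0,0,-18,0.7],[-8,-180,0,0,0,-24,0.7],[-9,-225,0,0,0,-30,0.7]]])

```text
time: 7.95
tool_pos: [0.4764, -0.223, 0.2666]
eef_rot: [1.813, 2.555, -0.008]
force: [1.8, 0.9, -0.5]
grip_width: 0.0597
```

```bash
python3 - <<'E'
from h import *
st()
for n in("scene","top"):
    f=manip.grab_frame(n); cv2.imwrite(f"pics/{n}8.png",f[:,:,::-1])
crop('pics/scene8.png','pics/s8.png',170,60,130,130,5)
E
```

```text
t 7.95 pos [ 0.4764 -0.223   0.2666] yawy 19.27 tilt [ 0.0037 -0.009  -1.    ] F [ 1.8  0.9 -0.5] g 0.0597 q6 [-0.59  0.25  0.03  1.34 -0.01  0.64]
```

View pics/scene8.png

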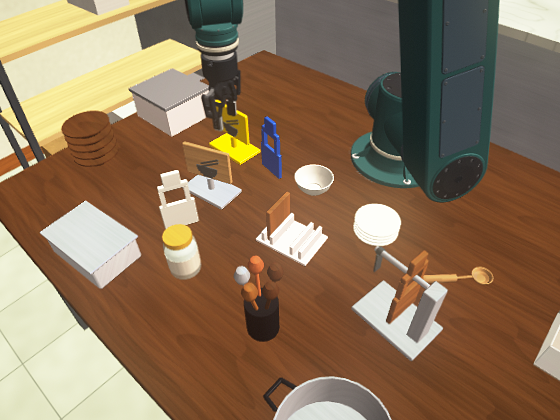

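Call:
step_arm(steps=[[[1,-45,-30,0,0,-1,0.7],[3,-90,-60,0,0,-2,0.7],[3,-93,-85,0,0,-2,0.7],[3,-93,-85,0,0,-2,0.7]]])

```text
time: 8.45
tool_pos: [0.4781, -0.3188, 0.1769]
eef_rot: [1.868, 2.524, -0.009]
force: [-0.4, 0.4, -0.4]
grip_width: 0.0597
```

```bash
python3 - <<'E'
from h import *
st()
for n in("scene","top"):
    f=manip.grab_frame(n); cv2.imwrite(f"pics/{n}9.png",f[:,:,::-1])
crop('pics/scene9.png','pics/s9.png',160,100,110,110,6)
crop('pics/top9.png','pics/t9.png',320,170,130,110,6)
E
```

```text
t 8.45 pos [ 0.4781 -0.3188  0.1769] yawy 16.99 tilt [-0.0019 -0.0057 -1.    ] F [-0.4  0.4 -0.4] g 0.0597 q6 [-0.73  0.37 -0.04  1.16 -0.01  0.55]
```

View pics/s9.png

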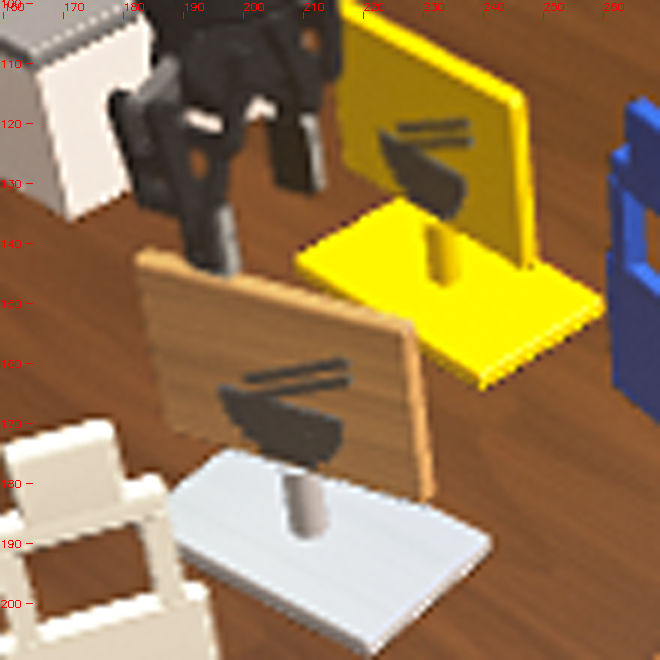

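View pics/t9.png

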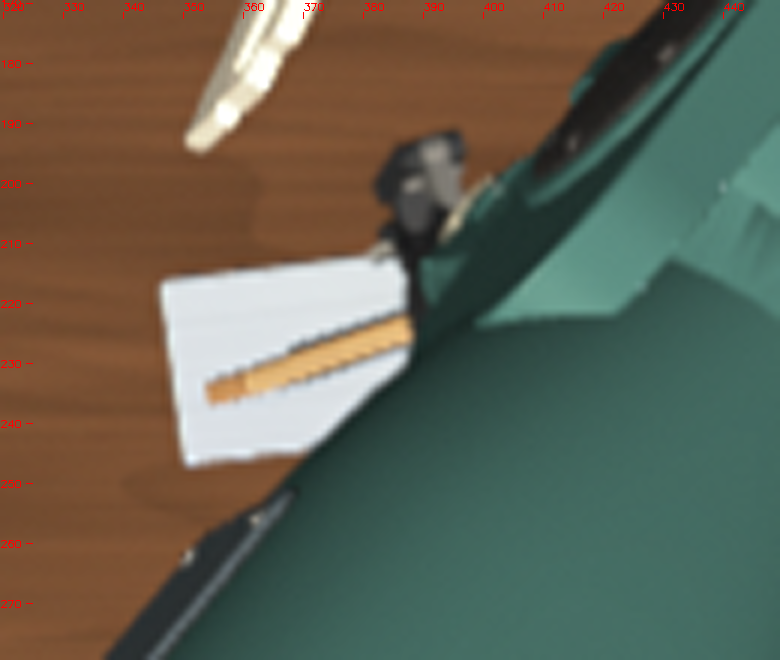

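```bash
python3 - <<'E'
from h import *
u=np.array([.956,.292,0])
for z in (.177,.185):
  for s in(-.03,.03):
    print(z,s,((proj('scene',np.array([.4781,-.3188,z])+s*u)-[159.5,99.5])*6).round())
print(((proj('scene',[.4794,-.3162,.152])-[159.5,99.5])*6).round())
E
```

```text
0.177 -0.03 [[302. 196.]]
0.177 0.03 [[228. 271.]]
0.185 -0.03 [[300. 181.]]
0.185 0.03 [[225. 255.]]
[[275. 283.]]
```

Call:
step_arm(steps=[[[1,2,-25,0,0,0,0.7],[1,2,-50,0,0,0,0.5],[1,2,-50,0,0,0,0.35],[1,2,-50,0,0,0,0.2],[1,2,-50,0,0,0,0.2]]], grip_force=25)

```text
time: 9.05
tool_pos: [0.4808, -0.3158, 0.1329]
eef_rot: [1.861, 2.521, -0.01]
force: [-1.1, 1.8, 0.9]
grip_width: 0.0169
```

Call:
step_arm(steps=[[[0,0,0,0,0,0,0.1],[0,0,0,0,0,0,0],[0,0,0,0,0,0,0],[0,0,0,0,0,0,0]]])

```text
time: 9.45
tool_pos: [0.4787, -0.3163, 0.1333]
eef_rot: [1.864, 2.522, -0.016]
force: [-15.7, -6.3, -5.1]
grip_width: 0.0115
```

```bash
python3 - <<'E'
from h import *
s=st();print(s['ft_torque'])
for n in("scene",):
    f=manip.grab_frame(n); cv2.imwrite(f"pics/{n}10.png",f[:,:,::-1])
crop('pics/scene10.png','pics/s10.png',160,100,110,110,6)
E
```

```text
t 9.45 pos [ 0.4787 -0.3163  0.1333] yawy 17.06 tilt [-0.0015 -0.0113 -0.9999] F [-15.7  -6.3  -5.1] g 0.0115 q6 [-0.72  0.39 -0.13  1.04 -0.01  0.55]
[-1.13626007  2.87191901  0.01290543]
```

View pics/s10.png

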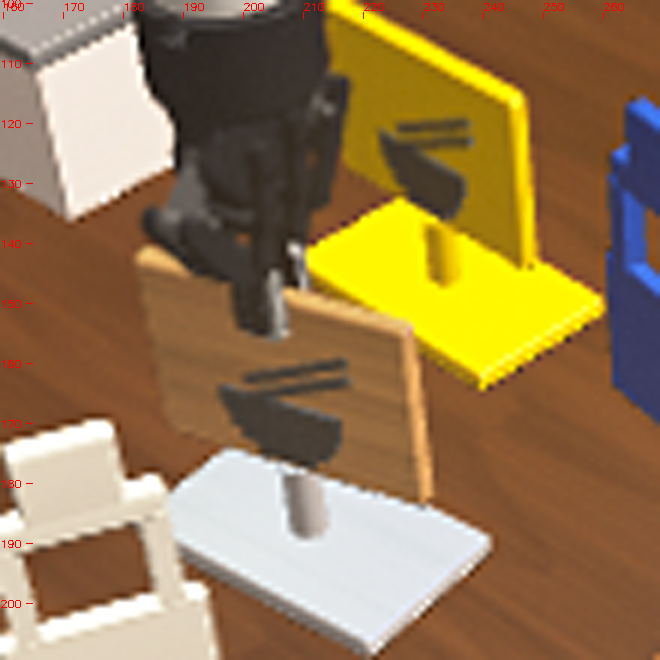

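Call:
step_arm(steps=[[[0,0,0,0,0,6,0],[0,0,0,0,0,12,0],[0,0,0,0,0,18,0],[0,0,0,0,0,24,0],[0,0,0,0,0,30,0]]])

```text
time: 10.0
tool_pos: [0.4784, -0.3163, 0.1334]
eef_rot: [1.141, 2.919, -0.014]
force: [-0.7, -3.7, -15.3]
grip_width: 0.0112
```

```bash
python3 - <<'E'
from h import *
s=st();print(s['ft_torque'])
E
```

```text
t 10.0 pos [ 0.4784 -0.3163  0.1334] yawy 47.29 tilt [ 0.0034 -0.0106 -0.9999] F [ -0.7  -3.7 -15.3] g 0.0112 q6 [-0.72  0.38 -0.14  1.04 -0.01  0.02]
[-0.56285594  0.17158106 -0.04052692]
```

Call:
step_arm(steps=[[[0,0,-0.5,0,0,7,0],[0,0,-0.5,0,0,14,0],[0,0,-0.5,0,0,21,0],[0,0,-0.5,0,0,28,0],[0,0,-0.5,0,0,35,0]]])

```text
time: 10.5
tool_pos: [0.4783, -0.3164, 0.1334]
eef_rot: [0.203, 3.126, -0.01]
force: [-0.4, -2.0, -11.5]
grip_width: 0.0112
```

Call:
step_arm(steps=[[[0,0,0,0,0,7,0],[0,0,0,0,0,14,0],[0,0,0,0,0,21,0],[0,0,0,0,0,28,0],[0,0,0,0,0,35,0]]])

```text
time: 11.0
tool_pos: [0.4783, -0.3165, 0.1334]
eef_rot: [-0.754, 3.039, -0.005]
force: [1.9, -3.2, -17.8]
grip_width: 0.0111
```

```bash
python3 - <<'E'
from h import *
s=st();print(s['ft_torque'])
for n in("scene",):
    f=manip.grab_frame(n); cv2.imwrite(f"pics/{n}11.png",f[:,:,::-1])
crop('pics/scene11.png','pics/s11.png',160,100,110,110,6)
E
```

```text
t 11.0 pos [ 0.4783 -0.3165  0.1334] yawy 117.85 tilt [ 1.070e-02 -5.000e-04 -9.999e-01] F [  1.9  -3.2 -17.8] g 0.0111 q6 [-0.73  0.38 -0.14  1.04  0.01 -1.22]
[-0.50321361 -0.27533765 -0.09992697]
```

View pics/s11.png

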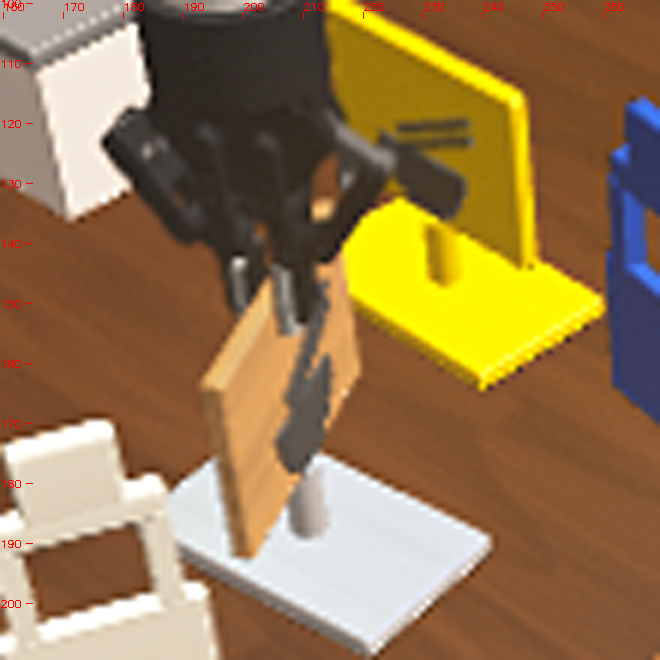

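Call:
step_arm(steps=[[[0,0,-0.5,0,0,7,0],[0,0,-0.5,0,0,14,0],[0,0,-0.5,0,0,21,0],[0,0,-0.5,0,0,28,0],[0,0,-0.5,0,0,35,0]]])

```text
time: 11.55
tool_pos: [0.4784, -0.3165, 0.1334]
eef_rot: [-1.645, 2.664, 0.0]
force: [1.4, -2.4, -11.6]
grip_width: 0.0114
```

Call:
step_arm(steps=[[[0,0,-0.5,0,0,8,0],[0,0,-0.5,0,0,16,0],[0,0,-0.5,0,0,24,0],[0,0,-0.5,0,0,33,0],[0,0,-0.5,0,0,33.5,0]]])

```text
time: 12.05
tool_pos: [0.4785, -0.3166, 0.1334]
eef_rot: [-2.345, 2.076, 0.004]
force: [-0.3, -1.6, -8.5]
grip_width: 0.0112
```

Call:
step_arm(steps=[[[0,0,0,0,0,0,0],[0,0,0,0,0,0,0]]])

```text
time: 12.25
tool_pos: [0.4785, -0.3166, 0.1334]
eef_rot: [-2.34, 2.081, 0.005]
force: [0.1, -0.8, -13.3]
grip_width: 0.0111
```

```bash
python3 - <<'E'
from h import *
s=st();print(s['ft_torque'])
for n in("scene","top"):
    f=manip.grab_frame(n); cv2.imwrite(f"pics/{n}12.png",f[:,:,::-1])
crop('pics/scene12.png','pics/s12.png',160,100,110,110,6)
E
```

```text
t 12.25 pos [ 0.4785 -0.3166  0.1334] yawy -173.27 tilt [ 0.0044  0.0095 -0.9999] F [  0.1  -0.8 -13.3] g 0.0111 q6 [-0.73  0.39 -0.12  1.06  0.01 -2.42]
[-0.29318271  0.11625524 -0.00572651]
```

View pics/s12.png

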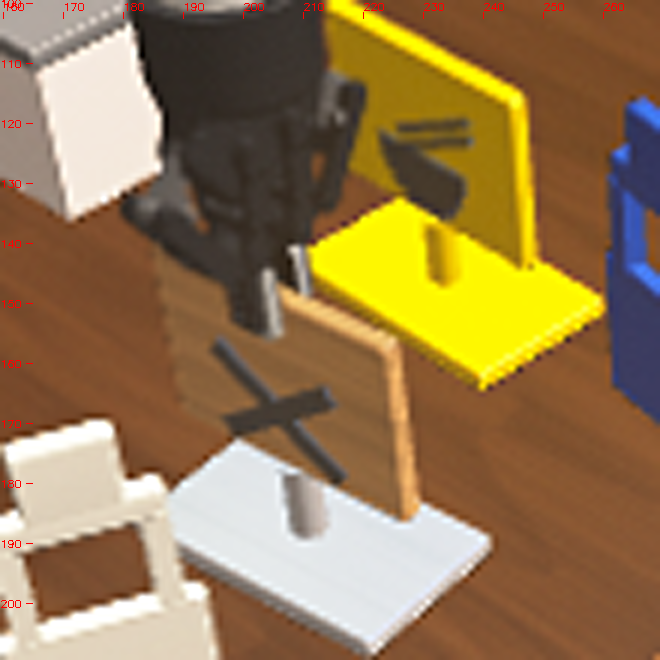

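Yaw is 186.7° against a target of about 186.4°, and the crossed face now looks to the guests' side. I'll open the fingers, lift clear and check.

Call:
step_arm(steps=[[[0,0,0,0,0,0,0.1],[0,0,0,0,0,0,0.2],[0,0,0,0,0,0,0.35],[0,0,0,0,0,0,0.5],[0,0,5,0,0,0,0.6]]])

```text
time: 12.85
tool_pos: [0.4784, -0.3165, 0.1385]
eef_rot: [-2.342, 2.079, 0.005]
force: [-0.4, 0.8, 0.0]
grip_width: 0.0515
```

Call:
step_arm(steps=[[[0,0,20,0,0,0,0.6],[0,0,55,0,0,0,0.6],[0,0,95,0,0,0,0.6],[-5,35,110,0,0,0,0.6],[-10,80,110,0,0,0,0.6]]])

```text
time: 13.35
tool_pos: [0.4692, -0.2373, 0.251]
eef_rot: [-2.339, 2.081, -0.002]
force: [0.2, 0.4, -0.9]
grip_width: 0.0513
```

Call:
step_arm(steps=[[[-15,40,0,0,0,0,0.6],[-30,80,0,0,0,0,0.6],[-45,120,0,0,0,0,0.6],[-60,160,0,0,0,0,0.6],[-75,200,0,0,0,0,0.6]]])

```text
time: 13.85
tool_pos: [0.3934, -0.036, 0.2516]
eef_rot: [-2.338, 2.081, -0.004]
force: [1.5, 1.4, 0.8]
grip_width: 0.0511
```

```bash
python3 - <<'E'
from h import *
s=st()
for n in("scene","top"):
    f=manip.grab_frame(n); cv2.imwrite(f"pics/{n}13.png",f[:,:,::-1])
crop('pics/scene13.png','pics/s13.png',170,130,85,85,6)
crop('pics/top13.png','pics/t13.png',335,195,90,65,8)
E
```

```text
t 13.85 pos [ 0.3934 -0.036   0.2516] yawy -173.35 tilt [ 0.0092  0.0067 -0.9999] F [1.5 1.4 0.8] g 0.0511 q6 [-0.31  0.03 -0.28  1.25  0.01 -1.99]
```

View pics/s13.png

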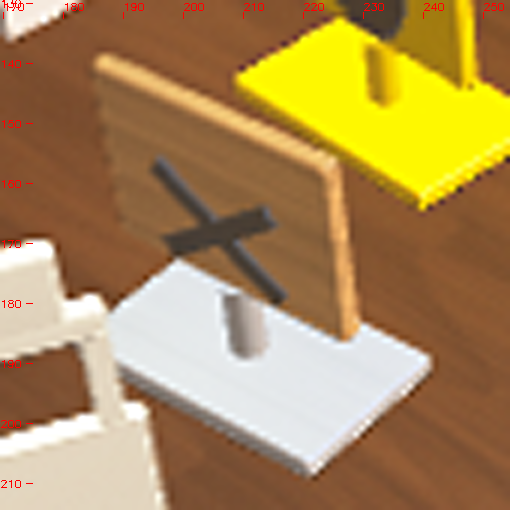

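View pics/t13.png

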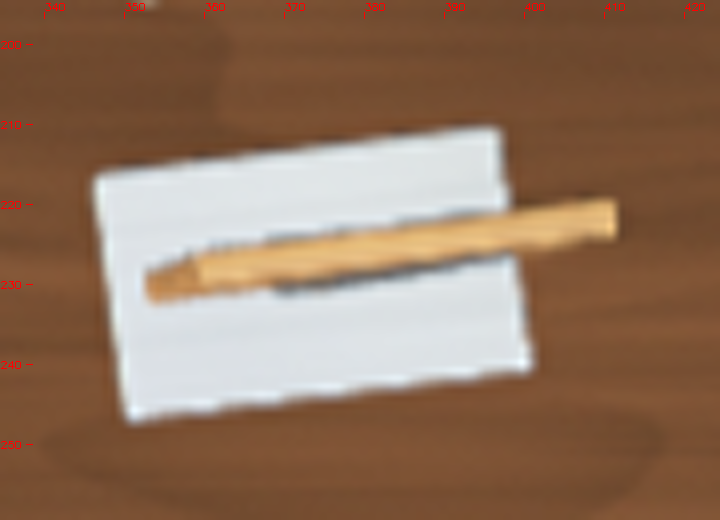

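View pics/scene13.png

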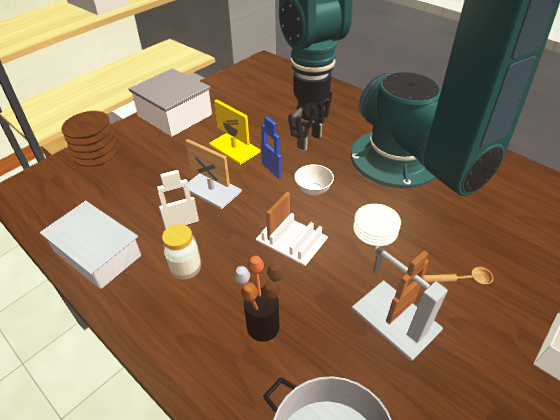

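Call:
step_arm(steps=[[[0,0,0,0,0,0,0.6],[0,0,0,0,0,0,0.6]]])

```text
time: 14.15
tool_pos: [0.3926, -0.0343, 0.2524]
eef_rot: [-2.342, 2.076, -0.004]
force: [-0.1, -0.1, 0.1]
grip_width: 0.0513
```

```bash
python3 - <<'E'
from h import *
f=manip.grab_frame('scene'); cv2.imwrite("pics/scene14.png",f[:,:,::-1]); crop('pics/scene14.png','pics/s14.png',345,230,110,130,5)
E
```

```text
(no output)
```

View pics/s14.png

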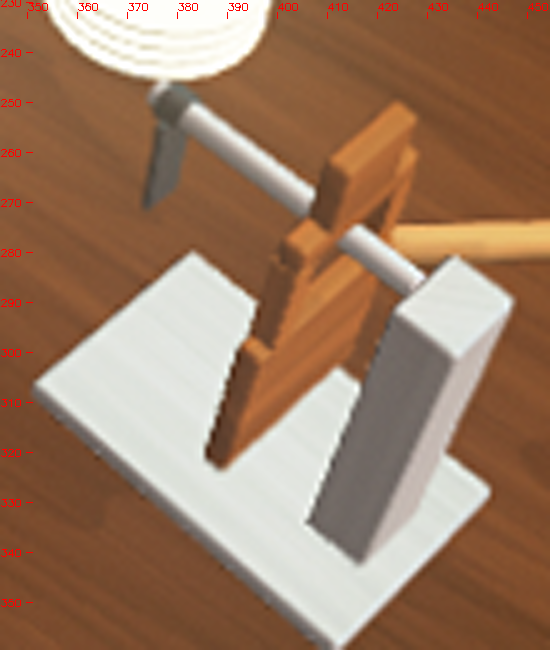

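The board hangs at rest on the peg, and the flap is shut at (376,260).

```bash
python3 -c "
from plant import manip
print(manip.job_done())"
```

```text
the job is handed in; nothing more can be done
None
```

The garnish station is closed and I handed the job in, using about 14 s of the 70 s allowed.

- **Board:** I lifted the eyed board from the rack and slid it along the peg until its eye was about 80 mm inside the pivot. I then lowered it onto the peg and let go. The last picture shows it hanging still, with the flap shut behind it.
- **Sign:** I then turned the sign about 170° by its top edge and let go. The crossed face now looks to the guests' side. In the top view its edges run parallel to the foot's edges, with image slopes of about -0.123 for both. The gripper's own angle read about 0.3° past my estimated target, which is within my measuring error.
- **Everything else:** Nothing else appears moved in the pictures. The highest tool force I read was about 18 N, though I only read it at the end of each move. At the end the arm was clear of everything and read about 0 N.
- **Disagreements:** The camera calibration seemed off by about 1 pixel (2–3 mm), so I corrected for it when locating things. The board also sat about 6 mm lower in the grip than planned, and I allowed for that in the hanging height.

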